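Test two pickups with a fingertip target

ROBOT

A 6-joint arm with a two-finger parallel gripper is mounted at the origin on the work surface. World frame = base frame: x ahead of the robot, y to its left, z up, the work surface at z = 0. Lengths are in m, angles in rad, forces in N, time in s.
With the tool pointing down it reaches from about 0.275 to 0.825 m from the base axis. Payload 4.9 kg.
Tool frame: the origin (TCP) lies midway between the tips of the shut fingers; the grasp point (between the pads) lies 19 mm behind it (grip_point_offset is the distance from the TCP to the grasp point, in m); z points along the fingers, x is the direction in which the jaws open and shut, and the axes are right-handed (so a half turn about z gives the same grasp; the last joint's range is limited). The gripper opens to 85 mm and grips with 20 to 120 N. Pads are 22 mm wide; open, the fingers measure 114 mm over their backs; the gripper's body (76 mm by 85 mm) begins 54 mm behind the grasp point. The pads swing forward as they close: fully open they stand 13 mm farther back than shut.
Start: joints at [1.128, 0.326, -0.193, 1.052, 0, 1.437], TCP at [0.167, 0.524, 0.231] pointing down, gripper open.
Joint ranges: [-2.65, 2.65], [-0.97, 1.79], [-1.3, 1.35], [-1.93, 2.1], [-1.47, 1.37], [-3.14, 3.14]. Speed limits (rad/s): [2.57, 2.57, 3.14, 3.14, 3.14, 3.14].

INTERFACE

Orientations are given as a rotation vector (axis times angle).
In Python, from cell import * gives the robot as it stands. Calls block until the motion is done:
- movep(position, orientation): joint-space move of the TCP to a pose.
- move_l(position, velocity=0.15, rot=None, until_force=None): straight line of the TCP; rot=None keeps the orientation; velocity is the mean speed in m/s. With until_force (N) it stops when the force on the tool has changed by that much, and returns True; else False.
- set_joints(angles): joint-space move.
- let_go() and grab(newtons=None): open the fingers fully, or close them until they stop; newtons is the grip in N (None keeps the last).
- sleep(seconds).
- ik(position, orientation): joint angles nearest the present ones, or None.
- get_state(): the state.
- grab_frame(name): name is "scene" or "top" or "wrist"; returns a dict with "img" (384x512x3 uint8, red, green, blue), "fx", "fy", "cx", "cy" (pixels), "cam_to_world" (4x4, takes a point from camera to world coordinates); the wrist camera has in their place "T_tool_cam" (4x4, takes a point from camera to tool coordinates, whose origin is the TCP and whose axes are the tool frame's). Camera axes: x right, y down, z forward; pixel columns grow to the right and rows downward; lengths in m; the calibration is good to about 2 mm. A picture is of the moment at which its call begins: read the wrist's pose just before it. There is no depth.
A pose or a line that the arm cannot do raises MotionError and nothing moves.
- sign_off(): hands the job in, once; it reports no verdict.
Trained networks look in the newest picture that a camera, given by its name, has taken for a name from the list of things; names that differ only in an ending like _2 or _b are one class to them, and where a whole thing is asked for, a point or a joint stands for the part that bears it (a point fixed in the world has none). Each returns a list of dicts, best first, with "score" (0 to 1); they miss things now and then, are a little off and sometimes report something else, mostly with a low value. They report only what shows in the picture. A call takes as long as a camera call. They do not tell look-alikes from the thing itself.
- spot_in(camera, name): "centre" ([column, row] in pixels, amid what is visible of it).
- silhouettes(camera, name): "mask" (384x512 bool, what is visible of it) and "centre" ([column, row] in pixels, amid what is visible of it).
- tip_of(camera, name): "centre" ([column, row] in pixels: a listed point, or the origin of a listed thing).
The state is a dict: "clock": time; "q": joint angles; "joint_velocities": joint speeds; "tau": joint torques, N m; "position": TCP position; "eef_rot": TCP orientation; "contact_force": force on the tool from outside, world axes, zero at the start; "wrist_torque": the same for the moment, N m; "finger_gap": opening from 0.0 (shut) to 1.0 (fully open).
Only numpy, scipy, OpenCV 4.12 (cv2) and the standard library are available. Lean on these libraries where they do the work, as an engineer would, in place of code of your own. Each camera call takes 0.05 s, during which the arm holds its last target. There are 200 camera calls.

TASK

Test two of the pickups on the bench: press the large button on the tester box to start the test, then point at the wide round-barrelled pickup, fingertips pointing down one to three centimetres above the middle of its black face, and hold still there for about two seconds. Then point at the square-headed pickup in the same way, and finish with the arm still pointing at it. Never touch the pickups or lift or shift anything on the bench, and do not press the small button or point at the slim pickup.

Things in the scene. Friction and masses are not known exactly. Their poses are not given: they have to be found in the camera images.
- wide_pickup: loose pickup (proximity sensor) standing upright: black-capped plain round metal barrel 36 mm in diameter with two nuts (50 mm), on a round foot 64 mm in diameter; 94 mm tall; origin at the centre of its underside, z up
- wide_face (a point): centre of the wide pickup's flat, upward-looking black sensing face (33 mm across), 94 mm above the table
- square_pickup: loose pickup standing upright: a square metal head 42 x 42 mm on a thin stem (18 mm) and a round foot 64 mm in diameter, with a short black plug stub on one side of the head reaching 33 mm from the axis; 71 mm tall; origin at the centre of its underside, z up
- square_face (a point): centre of the square pickup's flat, upward-looking black sensing face (36 x 36 mm), 71 mm above the table
- slim_pickup: loose pickup standing upright, not to be tested: thin round metal barrel 16 mm in diameter with two nuts (28 mm), on a round foot 64 mm in diameter; 110 mm tall; origin at the centre of its underside, z up
- slim_face (a point): centre of the slim pickup's upward-looking face (15 mm across), 110 mm above the table
- tester: fixed grey tester box 150 (x) x 170 (y) x 60 mm tall on the table, with two push buttons on its top, nearer the robot, and a blank screen behind them; origin at the centre of its underside, z up
- big_button_top (a point): centre of the top of the large round grey push button (36 mm across) at the box's left (+y) side; pressed straight down 6 mm against a spring, about 5 N when fully down; springs back when let go
- small_button_top (a point): centre of the top of the small round grey push button (18 mm across), 85 mm to the right of the large one on the tester; must be left alone
- big_button (a joint): travel of the large button: 0 up, 0.006 m fully down; from 0.004 on it counts as pressed
- small_button (a joint): travel of the small button: 0 up, 0.005 m fully down
- relay: loose black relay, 28 x 28 x 38 mm, bystander; origin at the centre of its underside
- bearing: loose steel bearing ring, 52 mm across, 15 mm tall, bystander; origin at the centre of its underside
- multimeter: loose hand multimeter lying on its back, 165 (along its x) x 80 x 46 mm, bystander; origin at the centre of its underside
- screwdriver: loose screwdriver lying on the table, about 200 mm long along its x, bystander
- wrench: loose open-ended wrench lying on the table, along its x, bystander
- jar: loose glass jar with a metal cap, 60 mm across, 75 mm tall, bystander; origin at the centre of its underside
There are look-alikes about, which are no part of the job. What is shaped like the square_pickup but turquoise is not meant.

How it is judged:
On the way, in this order (a step that is already met when the one before it is completed fails the run):
1. the large button is pressed (value of joint big_button above 0.004 m), for 0.05 s.
2. pointing just above the wide pickup's face, held (horizontal distance between the grasp point and wide_face below 0.016 m and z of the grasp point in the frame of wide_face between 0.005 and 0.06 m), for 1.6 s.
3. then pointing just above the square pickup's face, held (horizontal distance between the grasp point and square_face below 0.016 m and z of the grasp point in the frame of square_face between 0.005 and 0.06 m), for 1.6 s.
At the end, for the whole second after the job is handed in: The arm is still pointing down at the square pickup's face (within 16 mm of its middle sideways, fingertips not more than about 40 mm above it, not touching); all three pickups stand upright within 8 mm of where they were, both buttons are up, and the bystanders are within 15 mm of where they were (all of step 3 and distance of each of wide_pickup, slim_pickup, square_pickup from where it was at the start of the episode below 0.008 m and angle between each of wide_pickup, slim_pickup, square_pickup's own z axis and vertical below 0.1 rad and value of joint each of big_button, small_button below 0.002 m and distance of each of relay, bearing, multimeter, screwdriver, wrench, jar from where it was at the start of the episode below 0.015 m).
It fails at once if a pickup is touched (contact force between any of the fingers, the arm and wide_pickup above 0.3 N or contact force between any of the fingers, the arm and slim_pickup above 0.3 N or contact force between any of the fingers, the arm and square_pickup above 0.3 N).
It fails at once if a pickup is lifted, shifted or tipped (not (distance of wide_pickup from where it was at the start of the episode below 0.008 m) or not (angle between wide_pickup's own z axis and vertical below 0.1 rad) or not (distance of slim_pickup from where it was at the start of the episode below 0.008 m) or not (angle between slim_pickup's own z axis and vertical below 0.1 rad) or not (distance of square_pickup from where it was at the start of the episode below 0.008 m) or not (angle between square_pickup's own z axis and vertical below 0.1 rad)).
It fails at once if the slim pickup is pointed at (horizontal distance between the grasp point and slim_face below 0.016 m and z of the grasp point in the frame of slim_face between 0.005 and 0.06 m).
It fails at once if the small button is pressed (value of joint small_button above 0.002 m).
It fails at once if a bystander is disturbed or lifted (distance of any of relay, bearing, multimeter, screwdriver, wrench, jar from where it was at the start of the episode above 0.015 m).
It also fails if it takes over 48 s, if anything falls off the work surface, if the arm or the gripper's body presses on something with over 40 N, if the wrist force passes 120 N, or if a joint passes its speed limit or range.

## Working session

There is one attempt and no reset: what is moved stays moved. The work goes in short steps, each a Python script; the robot and the scene stay as the last script left them, time stands still between calls to the robot, and variables do not carry over. Pictures are saved under pics/ and viewed, about 8 in all and at most 12, crops included, and the job is handed in when it is done.

```bash
mkdir -p pics; cat > h.py <<'E'
from cell import *
import numpy as np, cv2
from scipy.spatial.transform import Rotation as R
def ray(f,px,z,T=None):
    T=np.array(f["cam_to_world"] if T is None else T)
    d=T[:3,:3]@np.array([(px[0]-f["cx"])/f["fx"],(px[1]-f["cy"])/f["fy"],1]); o=T[:3,3]
    return o+d*(z-o[2])/d[2]
def wristT(f,s):
    T=np.eye(4);T[:3,:3]=R.from_rotvec(s["eef_rot"]).as_matrix();T[:3,3]=s["position"]
    return T@np.array(f["T_tool_cam"])
def save(f,n): cv2.imwrite("pics/"+n,cv2.cvtColor(f["img"],cv2.COLOR_RGB2BGR))
H={"wide_face":.094,"square_face":.071,"slim_face":.110,"big_button_top":.07,"small_button_top":.07}
E
python3 - <<'E'
from h import *
s=get_state();print(s["clock"],s["position"],s["eef_rot"])
for c in("top","scene"):
    f=grab_frame(c);save(f,c+".png");print(c,np.array(f["cam_to_world"]).round(3).tolist())
    for n,z in H.items():
        for d in tip_of(c,n)[:4]: print(n,np.round(d["centre"],1),round(d["score"],2),ray(f,d["centre"],z).round(3))
    for n in("relay","bearing","multimeter","screwdriver","wrench","jar","tester"):
        for d in spot_in(c,n)[:2]: print(n,np.round(d["centre"]),round(d["score"],2),ray(f,d["centre"],.02).round(3))
a=cv2.imread("pics/top.png");cv2.imwrite("pics/top2.png",cv2.resize(a,(800,600)))
a=cv2.imread("pics/scene.png");cv2.imwrite("pics/scene2.png",cv2.resize(a,(800,600)))
E
```

```text
0.0 [0.16686819 0.52345466 0.230486  ] [ 2.53600511e+00  1.85290074e+00 -2.48495829e-03]
top [[-0.016, -0.995, 0.103, 0.424], [-1.0, 0.017, 0.014, -0.049], [-0.016, -0.103, -0.995, 1.255], [0.0, 0.0, 0.0, 1.0]]
wide_face [151.8 209. ] 0.86 [0.489 0.293 0.094]
square_face [220.  160.1] 0.86 [0.634 0.096 0.071]
square_face [262.4 177.3] 0.59 [ 0.58  -0.03   0.071]
slim_face [254.2 210.5] 0.76 [ 0.479 -0.006  0.11 ]
slim_face [212.4 233.1] 0.54 [0.417 0.114 0.11 ]
big_button_top [322.3 216. ] 0.56 [ 0.462 -0.205  0.07 ]
small_button_top [350.3 223. ] 0.51 [ 0.44  -0.286  0.07 ]
relay [211. 237.] 0.56 [0.406 0.13  0.02 ]
bearing [219. 195.] 0.53 [0.534 0.105 0.02 ]
multimeter [267. 124.] 0.9 [ 0.754 -0.047  0.02 ]
screwdriver [159. 170.] 0.54 [0.615 0.294 0.02 ]
wrench [413. 244.] 0.65 [ 0.375 -0.483  0.02 ]
jar [133. 252.] 0.94 [0.361 0.372 0.02 ]
tester [336. 211.] 0.9 [ 0.479 -0.254  0.02 ]
scene [[0.782, 0.531, -0.325, 0.969], [0.623, -0.667, 0.408, -0.581], [-0.0, -0.522, -0.853, 1.219], [0.0, 0.0, 0.0, 1.0]]
wide_face [317.7 116.9] 0.87 [0.487 0.278 0.094]
square_face [278.6 210.6] 0.79 [ 0.587 -0.045  0.071]
square_face [319.4 183.3] 0.7 [0.623 0.098 0.071]
square_face [325.7 257. ] 0.26 [ 0.767 -0.078  0.071]
slim_face [255.2 172. ] 0.66 [ 0.474 -0.006  0.11 ]
big_button_top [207.8 225.8] 0.62 [ 0.467 -0.2    0.07 ]
small_button_top [178.8 242.1] 0.45 [ 0.439 -0.284  0.07 ]
small_button_top [266.3 149.2] 0.32 [0.43  0.099 0.07 ]
relay [266. 148.] 0.55 [0.402 0.133 0.02 ]
bearing [291. 170.] 0.53 [0.513 0.112 0.02 ]
multimeter [325. 253.] 0.64 [ 0.75  -0.048  0.02 ]
screwdriver [351. 149.] 0.83 [0.611 0.293 0.02 ]
wrench [116. 297.] 0.81 [ 0.399 -0.487  0.02 ]
wrench [318. 196.] 0.59 [0.631 0.091 0.02 ]
jar [298.  95.] 0.79 [0.349 0.371 0.02 ]
tester [199. 247.] 0.96 [ 0.471 -0.247  0.02 ]
tester [255. 190.] 0.47 [ 0.473 -0.01   0.02 ]
```

View pics/top2.png

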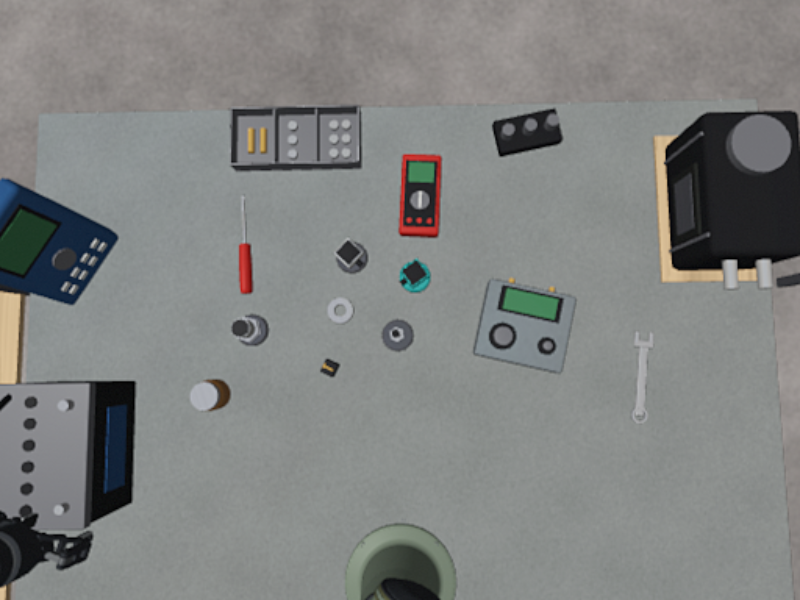

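View pics/scene2.png

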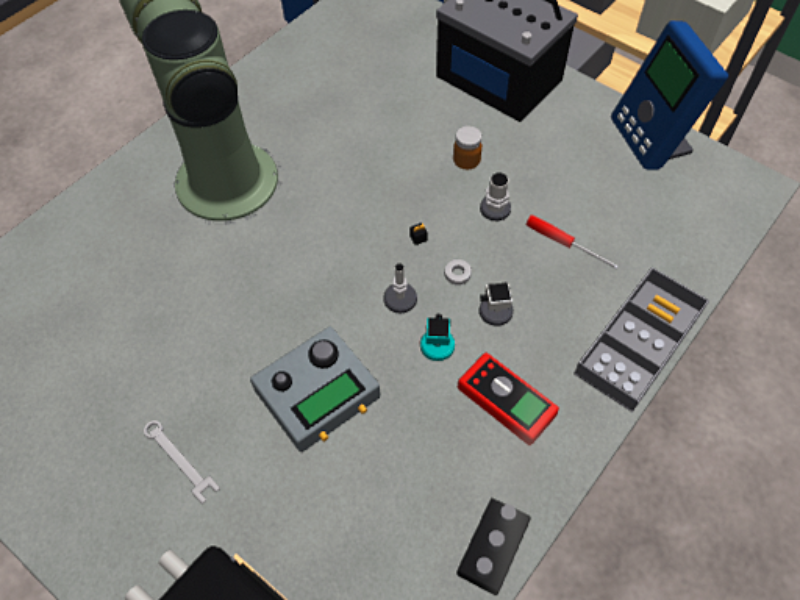

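Square candidates: grey at top px (220,160), metal-coloured, and turquoise at (262,177). The grey one fits and the turquoise one is the look-alike. The wide pickup is at (152,209), the slim one at (254,211), and the large button at (322,216). Next I'll take wrist looks on the way, with the gripper shut.

```bash
python3 - <<'E'
from h import *
grab()
s=get_state();rot=s["eef_rot"];rd=np.array(rot).copy()
rd=R.from_rotvec(rot).as_rotvec()
ims=[]
def look(p,names,n):
    movep(p,rd); sleep(.2); s=get_state(); f=grab_frame("wrist");save(f,n);T=wristT(f,s)
    print(n,round(s["clock"],2),np.round(s["position"],4),np.round(s["q"],2),T[:3,3].round(3),T[:3,2].round(3))
    for m in names:
        for d in tip_of("wrist",m)[:3]: print(m,np.round(d["centre"],1),round(d["score"],2),ray(f,d["centre"],H[m],T).round(4))
    ims.append(cv2.imread("pics/"+n))
print([ik(p,rd) is not None for p in([.488,.285,.3],[.63,.096,.3],[.464,-.203,.3],[.464,-.203,.06])])
look([.488,.285,.3],["wide_face"],"w1.png")
look([.63,.096,.3],["square_face"],"w2.png")
look([.464,-.203,.25],["big_button_top","small_button_top"],"w3.png")
cv2.imwrite("pics/w.png",np.vstack([np.hstack([cv2.resize(i,(400,300)) for i in ims[:2]]),np.hstack([cv2.resize(ims[2],(400,300)),np.zeros((300,400,3),np.uint8)])]))
E
```

```text
[True, True, True, True]
w1.png 3.77 [0.4873 0.2859 0.2999] [ 0.4   0.32 -0.02  1.23  0.    0.71] [0.407 0.313 0.441] [ 0.311 -0.099 -0.945]
w2.png 5.01 [0.6294 0.0977 0.3004] [0.04 0.46 0.19 1.3  0.   0.34] [0.549 0.124 0.442] [ 0.312 -0.099 -0.945]
square_face [143.2 154.3] 0.93 [ 0.5859 -0.0394  0.071 ]
square_face [253.5 153.4] 0.8 [0.6272 0.0941 0.071 ]
w3.png 6.61 [ 0.4647 -0.2023  0.2501] [-0.56  0.23 -0.27  1.07  0.   -0.25] [ 0.384 -0.176  0.391] [ 0.311 -0.099 -0.945]
big_button_top [254.5 165.6] 0.8 [ 0.4656 -0.2051  0.07  ]
small_button_top [183.6 173.9] 0.53 [ 0.4506 -0.2839  0.07  ]
```

View pics/w.png

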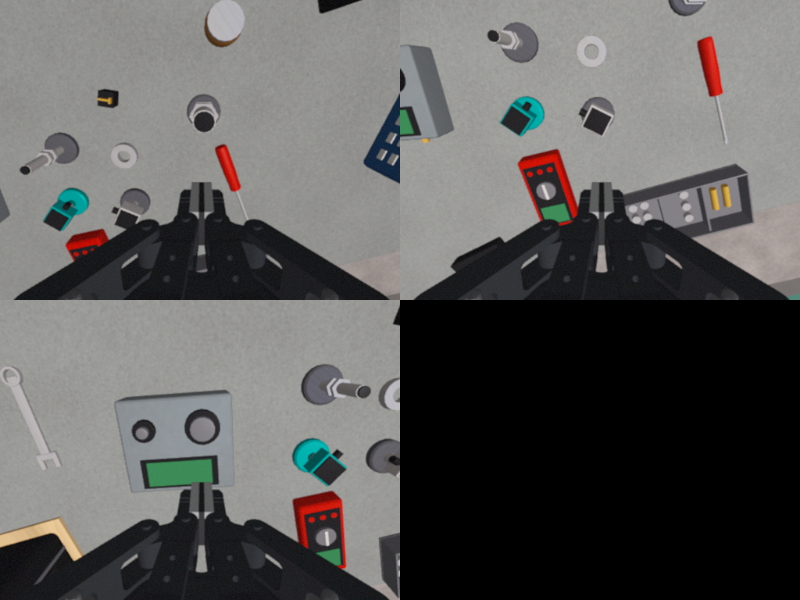

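The wrist view shows the black cap of the wide pickup at about (261,155) in w1, and the grey square head at (253,154) in w2. The turquoise one is at (152,150), and the large button is at (258,164) in w3. I'll press the button now, and make enlarged crops to confirm the targets.

```bash
python3 - <<'E'
from h import *
s=get_state();rd=s["eef_rot"]
move_l([.4655,-.2045,.10],velocity=.15)
hit=move_l([.4655,-.2045,.055],velocity=.025,until_force=9)
sleep(.15); s=get_state(); print(hit,s["clock"],s["position"],s["contact_force"])
move_l([.4655,-.2045,.25],velocity=.15)
movep([.488,.25,.3],rd); sleep(.2)
s=get_state();f=grab_frame("wrist");save(f,"w4.png");T=wristT(f,s)
print(s["clock"],s["position"])
for d in tip_of("wrist","wide_face")[:3]: print(d["centre"],d["score"],ray(f,d["centre"],.094,T))
for d in silhouettes("wrist","wide_pickup")[:2]: print(d["centre"],d["score"])
a=cv2.imread("pics/w4.png");b=cv2.imread("pics/w2.png");w1=cv2.imread("pics/w1.png")
cr=lambda i,c:cv2.resize(i[max(c[1]-50,0):c[1]+50,c[0]-65:c[0]+65],(390,300),interpolation=cv2.INTER_CUBIC)
cv2.imwrite("pics/c.png",np.vstack([np.hstack([cr(w1,(261,150)),cr(b,(240,150))]),np.hstack([cv2.resize(a,(390,300)),cv2.resize(w1,(390,300))])]))
E
```

```text
True 9.1 [ 0.46549201 -0.20451937  0.07599501] [-2.36320378  0.27699204  8.85571832]
12.2917 [0.4883419  0.24913947 0.29991252]
[285.0, 133.9] 0.9
```

View pics/c.png

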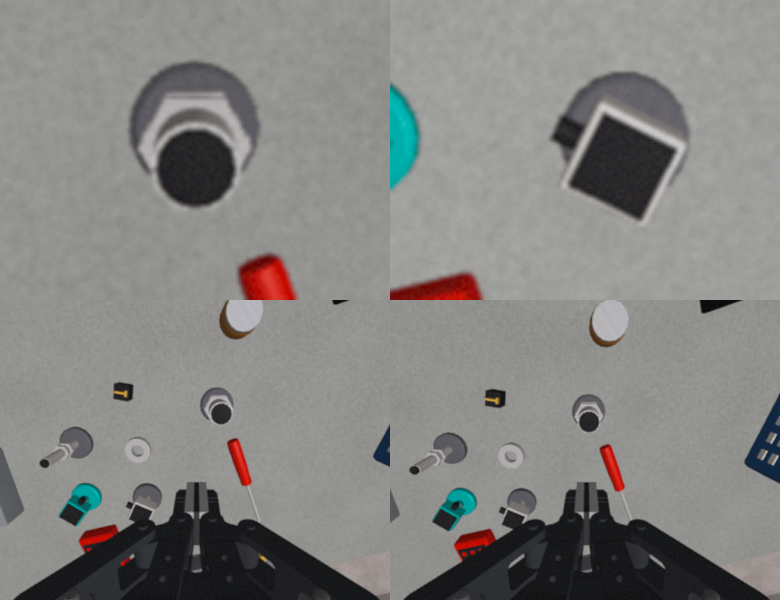

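The crops confirm the wide face, a black disc at w1 px (261.3,155.7), and the grey-metal square head at w2 px (253,153.3). The button stopped at z = 0.076 with 8.9 N on it, which is more than its 5 N end-stop force, and I held it there. Now I'll triangulate the wide face from the two views, and point at it if they agree.

```bash
python3 - <<'E'
from h import *
s=get_state();rd=s["eef_rot"];f=grab_frame("wrist")
a=ray(f,(261.3,155.7),.094,wristT(f,dict(position=[.4873,.2859,.2999],eef_rot=rd)))
b=ray(f,(289.5,145),.094,wristT(f,s))
q=ray(f,(253.2,153.6),.071,wristT(f,dict(position=[.6294,.0977,.3004],eef_rot=rd)))
print(a,b,q)
w=(a+b)/2
assert np.linalg.norm(a-b)<.008
movep([w[0],w[1],.2],rd); sleep(.2)
s=get_state();f=grab_frame("wrist");save(f,"w5.png");print(s["clock"],s["position"])
for d in tip_of("wrist","wide_face")[:2]: print(d["centre"],d["score"],ray(f,d["centre"],.094,wristT(f,s)))
np.save("wq.npy",[w,q])
E
```

```text
[0.48550622 0.29223633 0.094     ] [0.48429255 0.29127429 0.094     ] [0.62721147 0.09368994 0.071     ]
13.2 [0.48647917 0.29178294 0.20231255]
[257.0, 185.1] 0.6 [0.48711157 0.29244914 0.094     ]
```

View pics/w5.png

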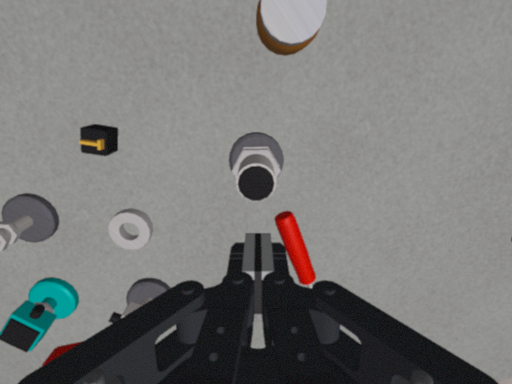

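The wide face shows at (256,183) and all estimates agree to about 2 mm. I'll point at it, hold, then move above the square pickup and check.

```bash
python3 - <<'E'
from h import *
rd=get_state()["eef_rot"];w,q=np.load("wq.npy")
move_l([.486,.292,.116],velocity=.08); sleep(2.4)
s=get_state();print(s["clock"],s["position"],s["contact_force"])
move_l([.486,.292,.25],velocity=.15)
movep([q[0],q[1],.2],rd); sleep(.2)
s=get_state();f=grab_frame("wrist");save(f,"w6.png");print(s["clock"],s["position"])
for d in tip_of("wrist","square_face")[:3]: print(d["centre"],d["score"],ray(f,d["centre"],.071,wristT(f,s)))
E
```

```text
16.9 [0.48596708 0.29200324 0.11598064] [0.08917186 0.09400025 0.14604609]
19.1167 [0.62683779 0.09534824 0.20061901]
[114.7, 178.3] 0.74 [ 0.58675673 -0.03301306  0.071     ]
[253.9, 179.1] 0.64 [0.62776597 0.09280856 0.071     ]
```

View pics/w6.png

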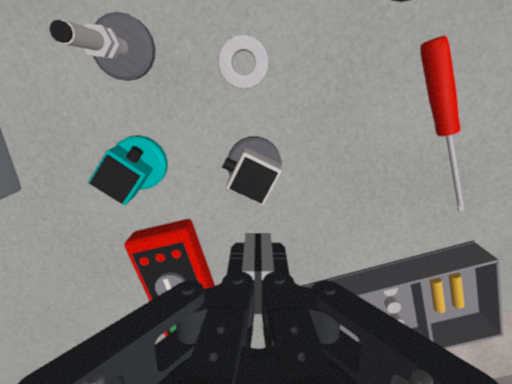

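The grey square's black face is centred at (254,178) and measures (0.628, 0.093). That matches the earlier fix to about 1 mm. The turquoise one, at (118,178), is well to the left. I'll point now.

```bash
python3 - <<'E'
from h import *
move_l([.6275,.0935,.093],velocity=.08); sleep(2.5)
s=get_state();print(s["clock"],s["position"],s["contact_force"])
f=grab_frame("wrist");save(f,"w7.png")
for c in("top","scene"):
    g=grab_frame(c);save(g,c+"_end.png")
    for n,z in (("wide_face",.094),("slim_face",.11),("square_face",.071)):
        for d in tip_of(c,n)[:2]: print(c,n,np.round(d["centre"],1),round(d["score"],2))
b=cv2.imread("pics/scene_end.png")
cv2.imwrite("pics/e.png",np.hstack([cv2.resize(cv2.imread("pics/w7.png"),(400,300)),cv2.resize(b[90:282,150:406],(400,300))]))
E
```

```text
23.2083 [0.62750279 0.09350679 0.09300382] [-0.57772656  0.10882607  0.75513678]
top wide_face [150.1 208.1] 0.52
top wide_face [269.4 127.5] 0.27
top slim_face [252.5 209.4] 0.9
top slim_face [323.7 214.3] 0.37
top square_face [266.2 176. ] 0.73
top square_face [223.4 163.9] 0.53
scene wide_face [257.6 193.4] 0.71
scene wide_face [318.6 115.2] 0.47
scene slim_face [255.1 171.1] 0.68
scene square_face [277.1 210.6] 0.94
scene square_face [319.7 187.5] 0.68
```

View pics/e.png

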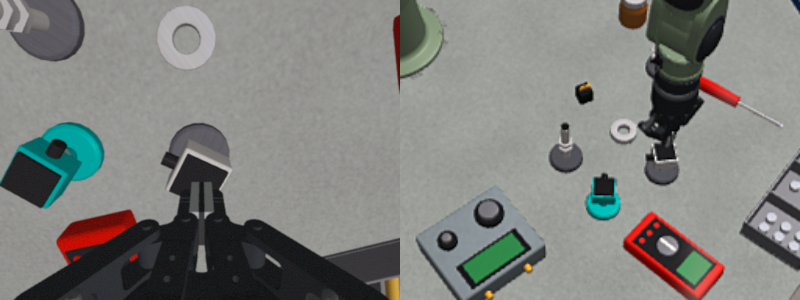

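The fingertips are above the grey square head and nothing else has moved, so I'm handing the job in.

```bash
python3 -c "
from h import *
sign_off();s=get_state();print(s['clock'],s['position'])"
```

```text
the job is handed in; nothing more can be done
the job is handed in; nothing more can be done
```

I pressed the large button, pointed at the wide pickup, then pointed at the grey square pickup, and handed the job in with the arm still pointing at it. No verdict was reported. The last clock reading before handing in was 23.2 s, against the 48 s limit.

- **Button:** the press stopped at z = 0.076 with 8.9 N on the tool, more than the 5 N it needs when fully down, and I held it 0.15 s. I had no direct reading of the button's travel, so that force is the only evidence of the press.
- **Wide pickup:** I held for 2.4 s with the fingertips about 22 mm above its face. The trained network missed this face in two of the wrist pictures, so I read its pixels from the pictures. Those two views and a later network fix agreed to about 2 mm. The first scene-camera estimate was about 14 mm off.
- **Square pickup:** I held for 2.5 s at about 22 mm, over the grey metal one and not the turquoise look-alike. Two wrist measurements agreed to about 1 mm.
- **Last checks:** in the final pictures the fingertips were above the square face. No shift was visible in the pickups and bystanders they show; I compared these by eye, did not re-measure the bystanders, and the wrench was outside the view. The force reading was under 1 N and looked like drift, not contact. The network also gave a false "wide face" on the slim pickup in the last scene picture, which I disregarded.

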